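Face up a row of cheese tubs with the facing bar

TASK

Pick up the facing bar by its blue handle and push the scattered row of four tubs with the bar's blade up against the lip at the far edge of the display board, until all four tubs press lightly on the lip at the same moment and stand in a straight line touching it. The tubs are easily dented, and the blade is set a different distance from its handle each day, so feel for the lip and lean the row on it with about 5 to 10 N in all, never over 12 N; move the tubs with the bar only, never with the gripper. Then set the bar back on the black mat, upright as it was, leaving the tubs upright at the lip and the jar, the bottle and the red cheese where they are.

Things in the scene. Friction and masses are not known exactly. Their poses are not given: they have to be found in the camera images.
- bar_grip (a point): Facing bar's blue upright post (bar 0.22 kg, loose, standing on the mat). Point: post centre, 30 mm above the underside. Post: 18 mm along x, 40 mm along y, 60 mm high. A low tongue (8 mm) runs along +x to an aluminium blade 240 mm along y, 8 mm thick, 32 mm high. Blade set at random and locked: its front face is 54 to 78 mm ahead of the point, 37 mm or more free behind it.
- lip: Straight aluminium lip with an orange outer strip, fixed upright on the board's far edge: 300 mm along its y, 30 mm high, 6 mm thick. Origin: middle of the inner face that the tubs must touch, level with the board's top. Its +x points outward, away from tubs and robot; z up. The tubs start 10 to 60 mm short of it, about 58 mm apart along y, in any colour order.
- board: White display board fixed on the table, 250 mm along its x, 430 mm along its y, 12 mm thick; it carries the lip along its +x edge. Origin: centre of its underside.
- tub_blue_mid (a point): White tub with a blue lid and band, upright closed cylinder 54 mm in diameter, 50 mm high, about 0.10 to 0.20 kg, loose on the board. This point is its centre, half-way up. Touching the lip, a tub's centre is 27 mm from the lip's inner face. Pushing the four along the board takes about 2 to 10 N in all, and board friction goes on taking a few N of the push when the row is home.
- tub_red_mid (a point): White tub with a red lid and band, upright closed cylinder 54 mm in diameter, 50 mm high, about 0.10 to 0.20 kg, loose on the board. This point is its centre, half-way up.
- tub_green_mid (a point): White tub with a green lid and band, upright closed cylinder 54 mm in diameter, 50 mm high, about 0.10 to 0.20 kg, loose on the board. This point is its centre, half-way up.
- tub_yellow_mid (a point): White tub with a yellow lid and band, upright closed cylinder 54 mm in diameter, 50 mm high, about 0.10 to 0.20 kg, loose on the board. This point is its centre, half-way up.
- mat: Black rubber mat fixed on the table, 300 mm along its x, 160 mm along its y, 4 mm thick. Origin: centre of its underside, on the table top.
- jar: Bystander: amber jar with a brass lid, 48 mm in diameter, 75 mm high, on the board beyond the +y end of the row. Origin: centre of its underside.
- vinegar: Bystander: dark bottle, 56 mm in diameter, 170 mm high, on the table beyond the mat. Origin: centre of its underside.
- cheese_wheel: Bystander: small red cheese wheel, 94 mm in diameter, 36 mm high, on the table beyond the lip. Origin: centre of its underside.

How it is judged:
On the way:
1. with the bar against the tubs, all four tubs press on the lip at once (0.3 N or more each) (contact force between each of tub_blue, tub_red, tub_green, tub_yellow and lip above 0.3 N and contact force between each of tub_blue, tub_red, tub_green, tub_yellow and bar above 0.3 N), for 0.2 s.
At the end, for the whole second after the job is handed in: All four tubs stand upright and still on the board within 2 mm of touching the lip and within its length; the bar stands upright and still on the mat, its handle over the mat, released (x of tub_blue_mid in the frame of lip between -0.029 and -0.024 m and y of tub_blue_mid in the frame of lip between -0.15 and 0.15 m and z of tub_blue_mid in the frame of lip between 0.015 and 0.035 m and angle between each of tub_blue_mid, tub_red_mid, tub_green_mid, tub_yellow_mid's own z axis and vertical below 0.06 rad and x of tub_red_mid in the frame of lip between -0.029 and -0.024 m and y of tub_red_mid in the frame of lip between -0.15 and 0.15 m and z of tub_red_mid in the frame of lip between 0.015 and 0.035 m and x of tub_green_mid in the frame of lip between -0.029 and -0.024 m and y of tub_green_mid in the frame of lip between -0.15 and 0.15 m and z of tub_green_mid in the frame of lip between 0.015 and 0.035 m and x of tub_yellow_mid in the frame of lip between -0.029 and -0.024 m and y of tub_yellow_mid in the frame of lip between -0.15 and 0.15 m and z of tub_yellow_mid in the frame of lip between 0.015 and 0.035 m and linear speed of each of tub_blue, tub_red, tub_green, tub_yellow, bar below 0.01 m/s and contact force between bar and mat above 0.5 N and angle between bar_grip's own z axis and vertical below 0.1 rad and x of bar_grip in the frame of mat between -0.15 and 0.15 m and y of bar_grip in the frame of mat between -0.08 and 0.08 m).
It fails at once if the lip is pressed with more than 12 N in all (contact force between lip and anything else above 12 N).
It fails at once if the gripper or arm touches a tub (contact force between any of the fingers, the arm and tub_blue above 0.5 N or contact force between any of the fingers, the arm and tub_red above 0.5 N or contact force between any of the fingers, the arm and tub_green above 0.5 N or contact force between any of the fingers, the arm and tub_yellow above 0.5 N).
It fails at once if a tub tips over (angle between any of tub_blue_mid, tub_red_mid, tub_green_mid, tub_yellow_mid's own z axis and vertical above 0.5 rad).
It fails at once if the jar, bottle or red cheese is shifted by more than 15 mm or tipped (distance of any of jar, cheese_wheel, vinegar from where it was at the start of the episode above 0.015 m or angle between any of jar, cheese_wheel, vinegar's own z axis and vertical above 0.5 rad).
It also fails if it takes over 72 s, if anything falls off the work surface, if the arm or the gripper's body presses on something with over 40 N, if the wrist force passes 120 N, or if a joint passes its speed limit or range.

ROBOT

A 6-joint arm with a two-finger parallel gripper is mounted at the origin on the work surface. World frame = base frame: x ahead of the robot, y to its left, z up, the work surface at z = 0. Lengths are in m, angles in rad, forces in N, time in s.
With the tool pointing down it reaches from about 0.275 to 0.725 m from the base axis. Payload 15.9 kg.
Tool frame: the origin (TCP) lies at the very end of the fingers, on their centre line; the grasp point (between the pads) lies behind it (ctrl.grip_depth is the z of the grasp point in the tool frame, in m); z points along the fingers, x is the direction in which the jaws open and shut, and the axes are right-handed (so a half turn about z gives the same grasp; the last joint's range is limited). The gripper opens to 85 mm and grips with 20 to 120 N. Pads are 22 mm wide; open, the fingers measure 114 mm over their backs; the gripper's body (76 mm by 85 mm) begins 54 mm behind the grasp point. The pads swing forward as they close: fully open they stand 13 mm farther back than shut.
Start: joints at [-1.175, 0.213, -0.034, 1.323, 0, 1.571], TCP at [0.193, -0.461, 0.231] pointing down, gripper open.
Joint ranges: [-2.98, 2.98], [-0.74, 1.72], [-1.14, 1.35], [-2.1, 2.04], [-1.57, 1.44], [-3.14, 3.14]. Speed limits (rad/s): [1.89, 1.89, 2.39, 2.57, 3.14, 3.14].

INTERFACE

Orientations are given as a rotation vector (axis times angle).
In Python, from plant import ctrl gives the robot as it stands. The module is installed in compiled form; this text tells all that it offers.
- The arm moves only by the tool carry_out, never from a script. Its argument "targets" is a list of rows, each an object with "translation": the shift along the tool's x, y, z in mm, a list of three; "yaw": the turn about the tool's z in rad; "grip": the finger opening in mm, from 0 to 85.4. A call has 1 to 12 rows; each row is the pose to reach, as a shift and turn from the pose commanded when the call began, along the tool's axes at that moment; what a row does not reach only later rows make up. A row lasts 1/12 s, in which the tool goes at most 41.7 mm and 7.16 degrees, less where a joint would pass 70% of its speed; a pose out of reach is approached as far as the arm can. A call with a gripper value outside its range is refused whole. The fingers move at their own pace and stop on an object; "squeeze" is the grip in N (left out, the last holds). Time passes only in rows, so rows that repeat a pose let the fingers close. It gives the time, the measured TCP pose, the force and the opening at its end, in the units of the state.
- ctrl.sense(): the state, without advancing time (a new reading comes with each control period).
- ctrl.get_image(name): name is "side" or "top" or "wrist"; returns a dict with "frame" (480x640x3 uint8, red, green, blue), "camera_matrix" (3x3 intrinsics, pixels), "R" (3x3) and "t" (3): a world point X has camera coordinates R X + t. Camera axes: x right, y down, z forward; pixel columns grow to the right and rows downward; lengths in m; the calibration is good to about 2 mm. A picture is of the moment at which its call begins. There is no depth.
- ctrl.sign_off(): hands the job in, once; it reports no verdict.
Trained networks look in the newest picture that a camera, given by its name, has taken for a name from the list of things; names that differ only in an ending like _2 or _b are one class to them, and where a whole thing is asked for, a point or a joint stands for the part that bears it (a point fixed in the world has none). Each returns a list of dicts, best first, with "p" (0 to 1); they miss things now and then, are a little off and sometimes report something else, mostly with a low value. They report only what shows in the picture. A call takes as long as a camera call.
- ctrl.recognise(camera, name): "position" ([x, y, z] in m, in world coordinates, good to about 4 mm: the middle of the surface that is visible of it).
- ctrl.regions_of(camera, name): "pixels" (480x640 bool, what is visible of it).
The state is a dict: "time": time; "qpos": joint angles; "qvel": joint speeds; "joint_torque": joint torques, N m; "tool_pos": TCP position; "eef_rot": TCP orientation; "force": force on the tool from outside, world axes, zero at the start; "ft_torque": the same for the moment, N m; "opening": finger opening in m.
Only numpy, scipy, OpenCV 4.12 (cv2) and the standard library are available. Lean on these libraries where they do the work, as an engineer would, in place of code of your own. Each camera call takes 0.05 s, during which the arm holds its last target. There are 200 camera calls.

## Working session

There is one attempt and no reset: what is moved stays moved. The work goes in short steps, Python scripts to look and compute and a tool call to move; the robot and the scene stay as the last step left them, time stands still between calls to the robot, and variables do not carry over. Pictures are saved under pics/ and viewed, about 8 in all and at most 12, crops included, and the job is handed in when it is done.

Besides the shell and the picture viewer there is one more tool, called after "Emit:" as name(argument=value, ...) on one line, values as JSON. carry_out: Moves the arm, as the interface text tells. Its arguments: {"type":"object","properties":{"targets":{"type":"array"},"squeeze":{"type":"number"}},"required":["targets"]}

```bash
mkdir -p pics; ls; cat > look.py <<'E'
from plant import ctrl
import numpy as np, cv2
np.set_printoptions(precision=4,suppress=True)
E
python3 - <<'E'
from look import *
s=ctrl.sense(); print(s['time'],s['tool_pos'],s['eef_rot'],s['force'],s['opening'],ctrl.grip_depth)
ims={}
for c in ('top','side'):
    im=ctrl.get_image(c); ims[c]=im; cv2.imwrite(f'pics/{c}0.png',im['frame'][:,:,::-1])
    print(c,im['camera_matrix'].tolist(),im['R'].tolist(),im['t'].tolist())
    for n in ['bar_grip','lip','board','tub_blue_mid','tub_red_mid','tub_green_mid','tub_yellow_mid','mat','jar','vinegar','cheese_wheel']:
        r=ctrl.recognise(c,n); print(n,[(np.round(d['position'],4).tolist(),round(d['p'],2)) for d in r[:2]])
print(ctrl.sense()['time'])
E
```

```text
pics
0.0 [ 0.1927 -0.461   0.2308] [-2.6144  1.741   0.0014] [0.096  0.3548 0.3019] 0.08560154885932834 -0.0187
top [[454.49221629674986, 0.0, 323.3435752009259], [0.0, 454.49221629674986, 245.4522390368007], [0.0, 0.0, 1.0]] [[-0.004812967091035315, -0.9997334191432358, 0.02258154104476149], [-0.9961387180566516, 0.0028136444855809, -0.08774814979906558], [0.08766122139367612, -0.022916676305354537, -0.9958867085220512]] [-0.09259993111776307, 0.6464427295503139, 0.923746161321059]
bar_grip [([0.7659, -0.0179, 0.028], 0.16)]
lip [([0.6513, 0.048, 0.0416], 0.6), ([0.5664, 0.0244, 0.0653], 0.3)]
board [([0.5214, 0.0498, 0.0123], 0.7)]
tub_blue_mid [([0.5816, 0.0805, 0.0589], 0.68), ([0.5675, 0.0251, 0.0609], 0.26)]
tub_red_mid [([0.582, 0.1352, 0.0652], 0.84), ([0.7642, -0.0175, 0.0308], 0.17)]
tub_green_mid [([0.5781, -0.0372, 0.0625], 0.76)]
tub_yellow_mid []
mat [([0.4948, -0.3093, 0.0041], 0.83)]
jar [([0.5834, 0.222, 0.0877], 0.6)]
vinegar [([0.5782, -0.4589, 0.1114], 0.93)]
cheese_wheel [([0.7648, -0.0175, 0.0316], 0.77)]
side [[576.4700729936502, 0.0, 317.4398217763109], [0.0, 
[... 166 characters left out ...]
-0.7286002195510209], [0.25419105527165986, -0.6829067799963755, -0.68485417225484]] [0.548978505364998, 0.2635073496651298, 0.9463953552055477]
bar_grip [([0.5027, -0.2889, 0.0231], 0.66), ([0.5716, 0.1481, 0.0608], 0.36)]
lip [([0.651, 0.0727, 0.0298], 0.72)]
board [([0.5082, 0.1097, 0.0136], 0.59), ([0.4757, -0.2929, 0.004], 0.46)]
tub_blue_mid [([0.5772, 0.0913, 0.063], 0.71)]
tub_red_mid [([0.5716, 0.1487, 0.0606], 0.84)]
tub_green_mid [([0.5753, -0.0304, 0.0612], 0.91)]
tub_yellow_mid [([0.5629, 0.0306, 0.0626], 0.7)]
mat [([0.4735, -0.2942, 0.0025], 0.61)]
jar [([0.577, 0.2451, 0.0747], 0.6)]
vinegar [([0.576, 0.1504, 0.0622], 0.16)]
cheese_wheel [([0.7587, -0.0038, 0.033], 0.56)]
1.2
```

View both.

View pics/top0.png

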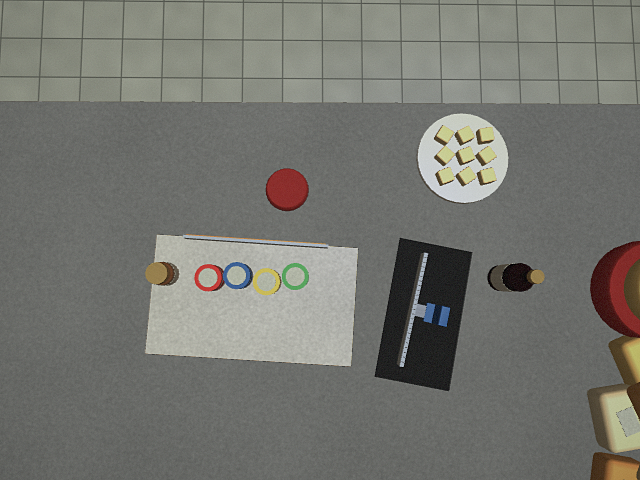

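View pics/side0.png

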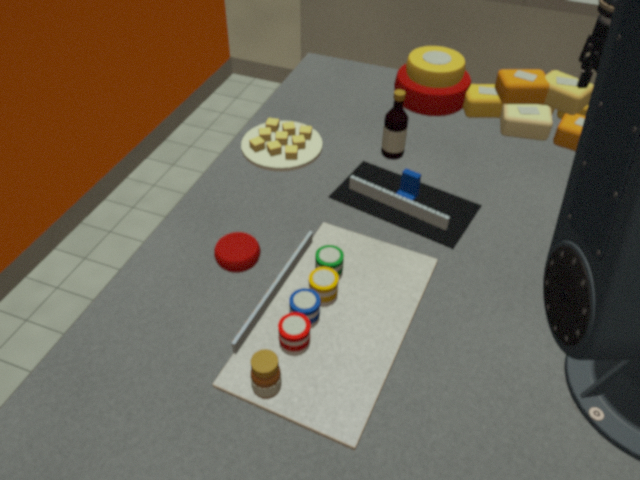

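```bash
cat >> look.py <<'E'
def bp(im,uv,z):
    K,R,t=[np.array(im[k]) for k in ('camera_matrix','R','t')]
    C=-R.T@t; d=R.T@np.linalg.inv(K)@np.array([uv[0],uv[1],1.]); return C+d*(z-C[2])/d[2]
def pj(im,X):
    K,R,t=[np.array(im[k]) for k in ('camera_matrix','R','t')]
    p=K@(R@np.array(X)+t); return p[:2]/p[2]
E
python3 - <<'E'
from look import *
im=ctrl.get_image('top'); f=im['frame'][:,:,::-1].copy()
sd=ctrl.get_image('side'); g=sd['frame'][:,:,::-1]
a=cv2.resize(f[230:400,370:500],None,fx=3.5,fy=3.5,interpolation=cv2.INTER_CUBIC)[:590,:400]
b=cv2.resize(f[225:300,145:345],(390,146*1),interpolation=cv2.INTER_CUBIC)
c=cv2.resize(g[150:250,320:490],(390,229),interpolation=cv2.INTER_CUBIC)
canvas=np.zeros((590,790,3),np.uint8); canvas[:a.shape[0],:a.shape[1]]=a; canvas[:146,400:]=b; canvas[160:389,400:]=c
cv2.imwrite('pics/z1.png',canvas)
for nm,i in (('top',im),('side',sd)):
  print(nm,'C',-np.array(i['R']).T@np.array(i['t']))
  for n in ['mat','lip','board','bar_grip','tub_yellow_mid','tub_blue_mid','tub_red_mid','tub_green_mid','jar']:
    r=ctrl.regions_of(nm,n)
    for d in r[:2]:
        m=d['pixels'].astype(np.uint8); pts=cv2.findNonZero(m)
        if pts is None: continue
        rc=cv2.minAreaRect(pts); print(n,round(d['p'],2),m.sum(),cv2.boxPoints(rc).round(1).tolist())
E
```

```text
top C [ 0.5625 -0.0732  0.9788]
mat 0.61 9030 [[374.0, 377.3999938964844], [398.8999938964844, 237.39999389648438], [473.6000061035156, 250.6999969482422], [448.70001220703125, 390.70001220703125]]
mat 0.22 554 [[253.0, 269.0], [280.0, 269.0], [280.0, 293.0], [253.0, 293.0]]
lip 0.73 653 [[182.8000030517578, 238.39999389648438], [183.10000610351562, 233.5], [326.29998779296875, 243.3000030517578], [325.8999938964844, 248.10000610351562]]
board 0.97 21902 [[144.5, 354.1000061035156], [152.3000030517578, 231.1999969482422], [359.1000061035156, 244.3000030517578], [351.29998779296875, 367.20001220703125]]
board 0.69 1263 [[487.0, 263.0], [544.0, 263.0], [544.0, 291.0], [487.0, 291.0]]
bar_grip 0.75 1409 [[396.1000061035156, 365.20001220703125], [420.5, 252.0], [460.20001220703125, 260.6000061035156], [435.79998779296875, 373.70001220703125]]
bar_grip 0.73 1423 [[266.0, 169.0], [308.0, 169.0], [308.0, 210.0], [266.0, 210.0]]
tub_yellow_mid 0.97 591 [[248.39999389648438, 275.79998779296875], [273.20001220703125, 263.3999938964844], [284.79998779296875, 286.6000061035156], [260.0, 299.0]]

[... 1360 characters left out ...]
, 451.5]]
bar_grip 0.66 1893 [[346.1000061035156, 186.89999389648438], [362.70001220703125, 148.89999389648438], [461.3999938964844, 191.89999389648438], [444.8999938964844, 229.89999389648438]]
tub_yellow_mid 0.68 960 [[309.0, 267.0], [338.0, 267.0], [338.0, 307.0], [309.0, 307.0]]
tub_blue_mid 0.68 840 [[289.0, 288.0], [319.0, 288.0], [319.0, 327.0], [289.0, 327.0]]
tub_red_mid 0.79 1224 [[278.0, 313.0], [310.0, 313.0], [310.0, 355.0], [278.0, 355.0]]
tub_green_mid 0.7 663 [[312.6000061035156, 274.0], [316.0, 243.10000610351562], [345.20001220703125, 246.39999389648438], [341.79998779296875, 277.20001220703125]]
jar 0.97 1321 [[250.0, 349.0], [281.0, 349.0], [281.0, 398.0], [250.0, 398.0]]
```

View pics/z1.png

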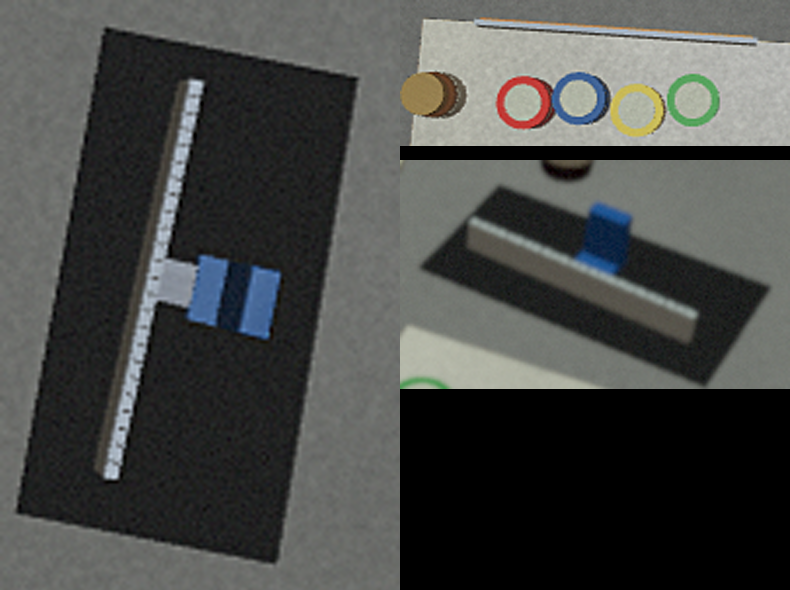

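```bash
python3 - <<'E'
from look import *
im=ctrl.get_image('top'); sd=ctrl.get_image('side')
def rect(i,nm,n,z,big=None):
    m=ctrl.regions_of(nm,n)[0]['pixels'].astype(np.uint8)
    c=max(cv2.findContours(m,0,2)[0],key=cv2.contourArea)[:,0]
    P=np.array([bp(i,q,z)[:2] for q in c],np.float32)*1000
    r=cv2.minAreaRect(P); print(nm,n,np.round(r,1) if 0 else r)
    return r
for i,nm in ((im,'top'),(sd,'side')):
    rect(i,nm,'mat',.004); rect(i,nm,'board',.012)
f=lambda cx,cy:(370+(cx+.5)/3.5-.5,230+(cy+.5)/3.5-.5)
T=lambda cx,cy,z: bp(im,f(cx,cy),z)*1000
a,b=T(197,80,.036),T(112,478,.036); d=a-b; print('blade',a,b,np.linalg.norm(d),np.degrees(np.arctan2(d[1],d[0])))
for q in ((247,266),(281,271),(270,338),(237,331),(259,302)): print('post',T(*q,.064))
for z,p in ((.042,(182.8,238.4)),(.042,(325.9,248.1)),(.042,(183.1,233.5)),(.042,(326.3,243.3)),(.012,(182.8,238.4)),(.012,(325.9,248.1))): print('lip',z,bp(im,p,z)*1000)
# lids: fit circles on lid (z=.062)
for n in ['red','blue','yellow','green']:
    for i,nm in ((im,'top'),(sd,'side')):
        m=ctrl.regions_of(nm,f'tub_{n}_mid')[0]['pixels']
        v,u=np.nonzero(m); fr=cv2.cvtColor(i['frame'],cv2.COLOR_RGB2HSV)
        # best centre: render silhouettes of cylinder and maximise IoU
        best=None
        z0=bp(i,(u.mean(),v.mean()),.037)[:2]
        th=np.linspace(0,2*np.pi,40)
        from scipy.optimize import minimize
        def cost(xy):
            pts=np.array([pj(i,(xy[0]+.027*np.cos(t),xy[1]+.027*np.sin(t),z)) for z in(.012,.062) for t in th]).astype(np.float32)
            h=cv2.convexHull(pts); k=np.zeros((480,640),np.uint8); cv2.fillPoly(k,[np.round(h*16).astype(np.int32)],1,shift=4)
            return -(k.astype(bool)&m).sum()/((k.astype(bool)|m).sum())
        r=minimize(cost,z0,method='Nelder-Mead',options=dict(initial_simplex=[z0,z0+[.006,0],z0+[0,.006]]))
        print(n,nm,r.x*1000,-r.fun)
E
```

```text
top mat ((502.99639892578125, -309.48101806640625), (160.25595092773438, 299.7774658203125), 78.61551666259766)
top board ((536.097900390625, 53.324615478515625), (433.09259033203125, 258.2677001953125), 85.95800018310547)
side mat ((499.95025634765625, -305.212646484375), (165.3765411376953, 301.79345703125), 78.24044036865234)
side board ((537.301025390625, 58.01109313964844), (434.0648498535156, 265.9826354980469), 86.13431549072266)
blade [ 630.1114 -309.3797   36.    ] [ 397.383  -253.7355   36.    ] 239.28802892110917 -13.446699500932702
post [ 520.9733 -328.5773   64.    ]
post [ 518.0109 -348.1397   64.    ]
post [ 480.0355 -340.6882   64.    ]
post [ 484.1213 -321.808    64.    ]
post [ 500.4654 -334.932    64.    ]
lip 0.042 [660.3679 194.4626  42.    ]
lip 0.042 [ 639.4672 -100.0447   42.    ]
lip 0.042 [670.5139 194.0734  42.    ]
lip 0.042 [ 649.4379 -100.9263   42.    ]
lip 0.012 [663.5014 203.0353  12.    ]
lip 0.012 [ 641.9313 -100.9036   12.    ]
red top [580.8576 137.8196] 0.8966942148760331
red side [577.6851 138.1599] 0.9685781618224666
blue top [582.6381  80.5331] 0.9114658925979681
blue side [581.2515  78.6003] 0.6940677966101695Traceback (most recent call last):
  File "<stdin>", line 19, in <module>
IndexError: list index out of range
```

Emit:
carry_out(targets=[{"translation":[2,-332,0],"yaw":-0.94,"grip":62},{"translation":[2,-332,0],"yaw":-0.94,"grip":62},{"translation":[2,-332,0],"yaw":-0.94,"grip":62},{"translation":[2,-332,0],"yaw":-0.94,"grip":62},{"translation":[2,-332,0],"yaw":-0.94,"grip":62},{"translation":[2,-332,0],"yaw":-0.94,"grip":62},{"translation":[2,-332,0],"yaw":-0.94,"grip":62},{"translation":[2,-332,0],"yaw":-0.94,"grip":62},{"translation":[2,-332,0],"yaw":-0.94,"grip":62},{"translation":[2,-332,0],"yaw":-0.94,"grip":62},{"translation":[2,-332,0],"yaw":-0.94,"grip":62},{"translation":[2,-332,0],"yaw":-0.94,"grip":62}])

```text
time: 3.75
tool_pos: [0.499, -0.3357, 0.2315]
eef_rot: [3.119, -0.371, -0.0]
force: [-0.3, -0.1, 1.1]
opening: 0.0622
```

```bash
cat >> look.py <<'E'
from scipy.spatial.transform import Rotation as Ro
def st():
    s=ctrl.sense(); M=Ro.from_rotvec(s['eef_rot']).as_matrix()
    print('t',round(s['time'],2),'tcp',np.array(s['tool_pos'])*1000,'az',round(np.degrees(np.arctan2(M[1,0],M[0,0])),2),'q',np.array(s['qpos']),'F',np.array(s['force']),'M',np.array(s['ft_torque']),'open',round(s['opening']*1000,1),'zax',M[:,2])
    return s,M
E
python3 - <<'E'
from look import *
st()
E
```

```text
t 3.75 tcp [ 499.0258 -335.732   231.4627] az -13.56 q [-0.5921  0.4306  0.2676  1.4078 -0.0002  1.2153] F [-0.3288 -0.0878  1.0959] M [0.0287 0.0046 0.0256] open 62.2 zax [-0.0001 -0.0001 -1.    ]
```

Emit:
carry_out(targets=[{"translation":[0,0,0],"yaw":-1.5,"grip":62},{"translation":[0,0,0],"yaw":-1.5,"grip":62},{"translation":[0,0,0],"yaw":-1.5,"grip":62},{"translation":[0,0,0],"yaw":-1.5,"grip":62},{"translation":[0,0,0],"yaw":-1.5,"grip":62},{"translation":[0,0,0],"yaw":-1.5,"grip":62},{"translation":[0,0,0],"yaw":-1.5,"grip":62},{"translation":[0,0,0],"yaw":-1.5,"grip":62},{"translation":[0,0,0],"yaw":-1.5,"grip":62},{"translation":[0,0,0],"yaw":-1.5,"grip":62},{"translation":[0,0,0],"yaw":-1.5,"grip":62},{"translation":[0,0,0],"yaw":-1.5,"grip":62}])

```text
time: 4.75
tool_pos: [0.4987, -0.3361, 0.2317]
eef_rot: [2.53, 1.862, 0.0]
force: [-0.1, 0.9, -0.6]
opening: 0.0619
```

Emit:
carry_out(targets=[{"translation":[0,0,80],"yaw":-1.5,"grip":62},{"translation":[0,0,80],"yaw":-1.64,"grip":62},{"translation":[0,0,80],"yaw":-1.64,"grip":62},{"translation":[0,0,80],"yaw":-1.64,"grip":62},{"translation":[0,0,80],"yaw":-1.64,"grip":62},{"translation":[0,0,80],"yaw":-1.64,"grip":62},{"translation":[0,0,80],"yaw":-1.64,"grip":62},{"translation":[0,0,80],"yaw":-1.64,"grip":62},{"translation":[0,0,80],"yaw":-1.64,"grip":62},{"translation":[0,0,80],"yaw":-1.64,"grip":62},{"translation":[0,0,80],"yaw":-1.64,"grip":62},{"translation":[0,0,80],"yaw":-1.64,"grip":62}])

```text
time: 5.75
tool_pos: [0.4987, -0.3361, 0.1518]
eef_rot: [0.582, 3.087, -0.0]
force: [-0.9, -0.1, 0.5]
opening: 0.062
```

```bash
python3 - <<'E'
from look import *
s,M=st()
im=ctrl.get_image('wrist'); f=im['frame'][:,:,::-1].copy(); cv2.imwrite('pics/w1.png',f)
for p in ((500.5,-334.9,64),(513.7,-281.6,36)):
    print(pj(im,np.array(p)/1000))
print('grasp axis px at z=.064',pj(im,[s['tool_pos'][0],s['tool_pos'][1],.064]))
E
```

```text
t 5.75 tcp [ 498.7324 -336.1067  151.7593] az 158.64 q [-0.593   0.4462  0.0901  1.2143 -0.0001 -1.791 ] F [-0.8839 -0.0986  0.528 ] M [ 0.0188 -0.0007  0.0097] open 62.0 zax [ 0.0003 -0.0003 -1.    ]
[320.2788 246.6079]
[329.0344 299.0893]
grasp axis px at z=.064 [321.9654 244.2332]
```

View pics/w1.png

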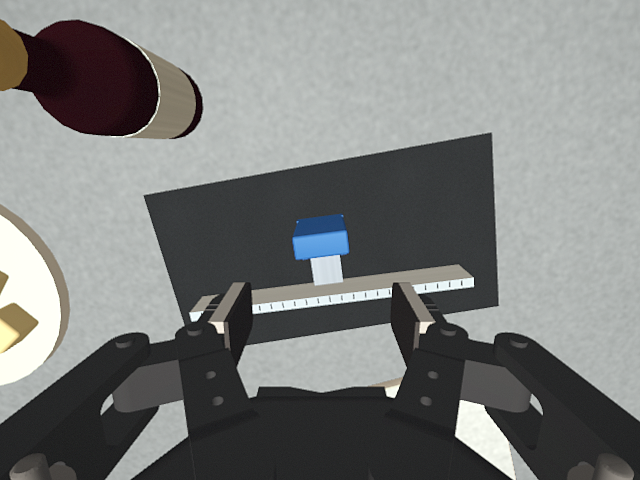

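Emit:
carry_out(targets=[{"translation":[0,0,15],"yaw":-0.14,"grip":62},{"translation":[0,0,40],"yaw":-0.14,"grip":62},{"translation":[0,0,60],"yaw":-0.14,"grip":62},{"translation":[0,0,85],"yaw":-0.14,"grip":62},{"translation":[0,0,105],"yaw":-0.14,"grip":62},{"translation":[0,0,120],"yaw":-0.14,"grip":62},{"translation":[0,0,130],"yaw":-0.14,"grip":62},{"translation":[0,0,130],"yaw":-0.14,"grip":62},{"translation":[0,0,130],"yaw":-0.14,"grip":62}])

```text
time: 6.55
tool_pos: [0.4995, -0.3355, 0.0218]
eef_rot: [-0.374, -3.119, -0.0]
force: [0.5, 0.7, -0.2]
opening: 0.062
```

Emit:
carry_out(targets=[{"translation":[0,0,0],"yaw":0,"grip":35},{"translation":[0,0,0],"yaw":0,"grip":35},{"translation":[0,0,0],"yaw":0,"grip":35},{"translation":[0,0,0],"yaw":0,"grip":35},{"translation":[0,0,0],"yaw":0,"grip":35},{"translation":[0,0,0],"yaw":0,"grip":35}], squeeze=80)

```text
time: 7.05
tool_pos: [0.5006, -0.3358, 0.0228]
eef_rot: [0.371, 3.118, -0.002]
force: [-1.9, -1.0, 6.3]
opening: 0.0393
```

```bash
python3 - <<'E'
from look import *
st()
E
```

```text
t 7.05 tcp [ 500.5592 -335.8075   22.8204] az 166.42 q [-0.5908  0.5351 -0.1102  0.9232 -0.0003 -1.9245] F [-1.9269 -1.0018  6.2661] M [ 0.0443  0.5578 -0.0452] open 39.3 zax [ 0.0017 -0.0015 -1.    ]
```

Emit:
carry_out(targets=[{"translation":[0,0,-5],"yaw":0,"grip":35},{"translation":[0,0,-15],"yaw":0,"grip":35},{"translation":[0,0,-30],"yaw":0,"grip":35},{"translation":[0,0,-50],"yaw":0,"grip":35},{"translation":[0,0,-75],"yaw":0,"grip":35},{"translation":[0,0,-95],"yaw":0,"grip":35},{"translation":[0,0,-98],"yaw":0,"grip":35},{"translation":[0,0,-98],"yaw":0,"grip":35},{"translation":[0,0,-98],"yaw":0,"grip":35}])

```text
time: 7.8
tool_pos: [0.4997, -0.335, 0.1189]
eef_rot: [-0.371, -3.119, -0.0]
force: [-0.6, -0.4, -2.5]
opening: 0.0393
```

```bash
cat >> look.py <<'E'
def shift(M,s,tgt,az):
    d=np.array(tgt)-np.array(s['tool_pos'])*1000; a=np.degrees(np.arctan2(M[1,0],M[0,0]))
    dy=(az-a+180)%360-180
    print('shift',M.T@d,'yaw',-np.radians(dy))
E
python3 - <<'E'
from look import *
s,M=st()
shift(M,s,(440,62,118),85.9)
E
```

```text
t 7.8 tcp [ 499.7242 -335.0467  118.9469] az 166.44 q [-0.5906  0.4629  0.0315  1.1396  0.     -1.9248] F [-0.5928 -0.4494 -2.5191] M [-0.0342 -0.0018 -0.0365] open 39.3 zax [-0.0002  0.0002 -1.    ]
shift [151.1309 371.9844   1.0205] yaw 1.4057452614572923
```

Emit:
carry_out(targets=[{"translation":[151,372,1],"yaw":1.406,"grip":35},{"translation":[151,372,1],"yaw":1.406,"grip":35},{"translation":[151,372,1],"yaw":1.406,"grip":35},{"translation":[151,372,1],"yaw":1.406,"grip":35},{"translation":[151,372,1],"yaw":1.406,"grip":35},{"translation":[151,372,1],"yaw":1.406,"grip":35},{"translation":[151,372,1],"yaw":1.406,"grip":35},{"translation":[151,372,1],"yaw":1.406,"grip":35},{"translation":[151,372,1],"yaw":1.406,"grip":35},{"translation":[151,372,1],"yaw":1.406,"grip":35},{"translation":[151,372,1],"yaw":1.406,"grip":35},{"translation":[151,372,1],"yaw":1.406,"grip":35}])

```text
time: 8.8
tool_pos: [0.4386, 0.065, 0.1171]
eef_rot: [-2.287, -2.151, 0.002]
force: [0.1, -1.7, -2.6]
opening: 0.039
```

Emit:
carry_out(targets=[{"translation":[0,0,0],"yaw":0,"grip":35},{"translation":[0,0,0],"yaw":0,"grip":35},{"translation":[0,0,0],"yaw":0,"grip":35}])

```text
time: 9.05
tool_pos: [0.4399, 0.0613, 0.1177]
eef_rot: [-2.281, -2.159, 0.001]
force: [1.3, 0.6, -2.8]
opening: 0.0394
```

```bash
python3 - <<'E'
from look import *
s,M=st()
shift(M,s,(440,62,30),85.94)
im=ctrl.get_image('top'); f=im['frame'][:,:,::-1]; cv2.imwrite('pics/t2.png',cv2.resize(f[220:380,130:370],(800,533),interpolation=cv2.INTER_CUBIC))
for c in ('side','top'):
  for n in ['green','yellow','blue','red']: print(c,n,[(np.round(np.array(d['position'])*1000),round(d['p'],2)) for d in ctrl.recognise(c,f'tub_{n}_mid')[:1]])
E
```

```text
t 9.05 tcp [439.9413  61.3119 117.7462] az 86.85 q [ 0.1385  0.1562 -0.3982  1.0175 -0.0001  0.1936] F [ 1.3325  0.6169 -2.776 ] M [-0.0107  0.0213 -0.0119] open 39.4 zax [-0.0011 -0.0002 -1.    ]
shift [ 0.7137  0.1134 87.7459] yaw 0.01581535854025583
side green [(array([575., -29.,  61.]), 0.95)]
side yellow [(array([564.,  31.,  59.]), 0.74)]
side blue [(array([576.,  92.,  63.]), 0.57)]
side red [(array([576., 147.,  62.]), 0.67)]
top green [(array([578., -39.,  60.]), 0.97)]
top yellow [(array([569.,  27.,  64.]), 0.8)]
top blue [(array([583.,  81.,  58.]), 0.95)]
top red [(array([580., 135.,  63.]), 0.73)]
```

View pics/t2.png

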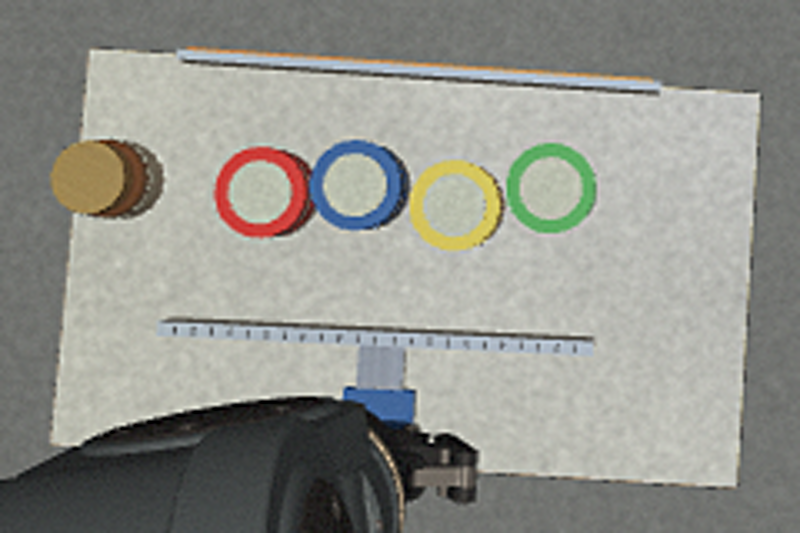

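Emit:
carry_out(targets=[{"translation":[0,0,15],"yaw":0,"grip":35},{"translation":[0,0,40],"yaw":0,"grip":35},{"translation":[0,0,60],"yaw":0,"grip":35},{"translation":[0,0,74],"yaw":0,"grip":35},{"translation":[0,0,82],"yaw":0,"grip":35},{"translation":[0,0,85],"yaw":0,"grip":35},{"translation":[0,0,85],"yaw":0,"grip":35},{"translation":[0,0,85],"yaw":0,"grip":35},{"translation":[0,0,85],"yaw":0,"grip":35}])

```text
time: 10.25
tool_pos: [0.441, 0.0619, 0.0342]
eef_rot: [2.285, 2.155, 0.002]
force: [0.3, -0.4, -2.6]
opening: 0.039
```

```bash
python3 - <<'E'
from look import *
s,M=st()
for k in range(3): ctrl.get_image('top'); print(np.array(ctrl.sense()['force']))
E
```

```text
t 10.25 tcp [440.9719  61.94    34.1502] az 86.64 q [ 0.1396  0.2415 -0.5283  0.7996 -0.      0.1982] F [ 0.3097 -0.3615 -2.5705] M [-0.0015  0.0989 -0.0078] open 39.0 zax [ 0.0014  0.0002 -1.    ]
[ 0.0537 -0.265  -1.8675]
[-0.1006 -0.157  -1.7426]
[ 0.5143  0.5241 -3.4082]
```

Emit:
carry_out(targets=[{"translation":[0,10,0],"yaw":0.012,"grip":35},{"translation":[0,20,0],"yaw":0.012,"grip":35},{"translation":[0,28,0],"yaw":0.012,"grip":35},{"translation":[0,34,0],"yaw":0.012,"grip":35},{"translation":[0,37,0],"yaw":0.012,"grip":35},{"translation":[0,39,0],"yaw":0.012,"grip":35},{"translation":[0,41,0],"yaw":0.012,"grip":35},{"translation":[0,43,0],"yaw":0.012,"grip":35},{"translation":[0,45,0],"yaw":0.012,"grip":35},{"translation":[0,47,0],"yaw":0.012,"grip":35},{"translation":[0,49,0],"yaw":0.012,"grip":35},{"translation":[0,51,0],"yaw":0.012,"grip":35}])

```text
time: 11.4
tool_pos: [0.4911, 0.0589, 0.0333]
eef_rot: [-2.298, -2.141, 0.0]
force: [-2.4, 0.4, -0.7]
opening: 0.0394
```

Emit:
carry_out(targets=[{"translation":[0,2,0],"yaw":0,"grip":35},{"translation":[0,4,0],"yaw":0,"grip":35},{"translation":[0,6,0],"yaw":0,"grip":35},{"translation":[0,8,0],"yaw":0,"grip":35},{"translation":[0,10,0],"yaw":0,"grip":35},{"translation":[0,12,0],"yaw":0,"grip":35},{"translation":[0,14,0],"yaw":0,"grip":35},{"translation":[0,16,0],"yaw":0,"grip":35},{"translation":[0,18,0],"yaw":0,"grip":35},{"translation":[0,20,0],"yaw":0,"grip":35},{"translation":[0,22,0],"yaw":0,"grip":35}])

```text
time: 12.32
tool_pos: [0.513, 0.0573, 0.0332]
eef_rot: [-2.298, -2.141, 0.001]
force: [-4.6, 0.4, 0.9]
opening: 0.0384
```

```bash
python3 - <<'E'
from look import *
s,M=st(); p=np.array(s['tool_pos'])*1000; print('n',p[0]*.9975-.0708*p[1],'t',p[0]*.0708+.9975*p[1])
im=ctrl.get_image('top'); f=im['frame'][:,:,::-1]; cv2.imwrite('pics/t3.png',cv2.resize(f[220:330,130:370],(800,367),interpolation=cv2.INTER_CUBIC))
E
```

```text
t 12.32 tcp [512.9717  57.2887  33.213 ] az 85.95 q [ 0.1112  0.3713 -0.3445  0.8557  0.0001  0.1819] F [-4.6203  0.4094  0.915 ] M [ 0.1076  1.0625 -0.0081] open 38.4 zax [-0.0006  0.     -1.    ]
n 507.63328095037264 t 93.46383223348698
```

View pics/t3.png

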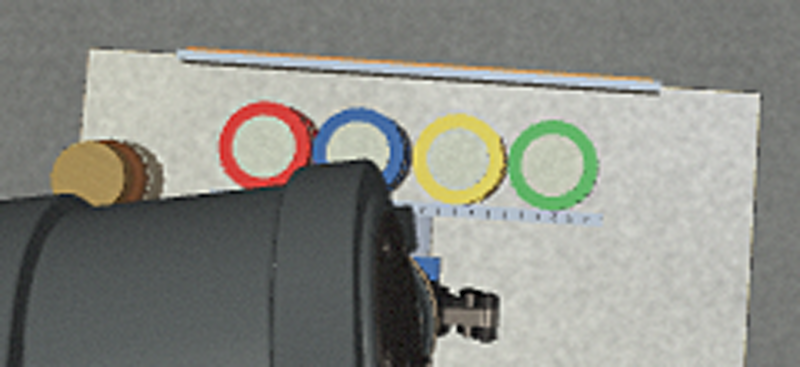

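Emit:
carry_out(targets=[{"translation":[0,2,-0.5],"yaw":0,"grip":35},{"translation":[0,4,-1],"yaw":0,"grip":35},{"translation":[0,6,-1],"yaw":0,"grip":35},{"translation":[0,8,-1],"yaw":0,"grip":35},{"translation":[0,10,-1],"yaw":0,"grip":35},{"translation":[0,12,-1],"yaw":0,"grip":35},{"translation":[0,13,-1],"yaw":0,"grip":35},{"translation":[0,14,-1],"yaw":0,"grip":35}])

```text
time: 13.03
tool_pos: [0.5272, 0.0563, 0.0342]
eef_rot: [-2.299, -2.141, 0.0]
force: [-1.9, 0.3, -2.6]
opening: 0.0392
```

```bash
cat > gap.py <<'E'
from look import *
from scipy.optimize import minimize
n=np.array([.9975,-.0708]); t=np.array([.0708,.9975]); th=np.linspace(0,2*np.pi,24)
def run(cams=('top','side')):
    s,M=st(); p=np.array(s['tool_pos'])[:2]*1000; print('n',p@n,'t',p@t)
    for nm in cams:
        i=ctrl.get_image(nm); hsv=cv2.cvtColor(i['frame'],cv2.COLOR_RGB2HSV)
        for c in ['red','blue','yellow','green']:
            rs=ctrl.regions_of(nm,f'tub_{c}_mid')
            if not rs: print(nm,c,'none'); continue
            m=rs[0]['pixels']; v,u=np.nonzero(m); z0=bp(i,(u.mean(),v.mean()),.037)[:2]
            def cost(xy):
                pts=np.array([pj(i,(xy[0]+.027*np.cos(a),xy[1]+.027*np.sin(a),z)) for z in(.012,.062) for a in th],np.float32)
                k=np.zeros((480,640),np.uint8); cv2.fillPoly(k,[np.round(cv2.convexHull(pts)*16).astype(np.int32)],1,shift=4); k=k>0
                return -(k&m).sum()/(k|m).sum()
            r=minimize(cost,z0,method='Nelder-Mead',options=dict(initial_simplex=[z0,z0+[.006,0],z0+[0,.006]]))
            print(nm,c,'n,t',n@r.x*1000,t@r.x*1000,'iou',-r.fun)
if __name__=='__main__': run()
E
python3 gap.py
```

```text
t 13.03 tcp [527.2076  56.2898  34.2499] az 85.95 q [ 0.1064  0.3948 -0.3054  0.8707 -0.      0.1771] F [-1.8682  0.3323 -2.6278] M [ 0.0043  0.6392 -0.0028] open 39.2 zax [-0.0001 -0.     -1.    ]
n 521.9042600849751 t 93.47532329866263
top red n,t 617.3146880282018 184.52605933191322 iou 0.6545454545454545
top blue n,t 615.1612863336858 120.37182887394322 iou 0.47345132743362833
top yellow n,t 610.2584241993483 61.90322855174414 iou 0.9135220125786163
top green n,t 611.8034313085066 5.25407164293712 iou 0.9543230016313213
side red n,t 608.9437139476388 179.16690887632635 iou 0.8670936749399519
side blue n,t 610.3577486344317 118.4819781728391 iou 0.7185056472632494
side yellow n,t 610.1388494368554 60.92028430307339 iou 0.700282752120641
side green n,t 617.4254747399959 -0.15968691153620784 iou 0.42684157416750756
```

Emit:
carry_out(targets=[{"translation":[0,0.5,0],"yaw":0,"grip":35},{"translation":[0,1,0],"yaw":0,"grip":35},{"translation":[0,1.5,0],"yaw":0,"grip":35},{"translation":[0,2,0],"yaw":0,"grip":35},{"translation":[0,2.5,0],"yaw":0,"grip":35},{"translation":[0,3,0],"yaw":0,"grip":35}])

```text
time: 14.03
tool_pos: [0.5294, 0.0561, 0.0343]
eef_rot: [-2.298, -2.141, 0.001]
force: [-6.0, 0.4, 3.8]
opening: 0.0393
```

Emit:
carry_out(targets=[{"translation":[0,0.4,0],"yaw":0,"grip":35},{"translation":[0,0.8,0],"yaw":0,"grip":35}])

```text
time: 14.2
tool_pos: [0.5302, 0.0561, 0.0343]
eef_rot: [-2.298, -2.141, 0.001]
force: [-6.8, 0.5, 2.9]
opening: 0.0394
```

Emit:
carry_out(targets=[{"translation":[0,0.4,0],"yaw":0,"grip":35},{"translation":[0,0.8,0],"yaw":0,"grip":35}])

```text
time: 14.37
tool_pos: [0.531, 0.056, 0.0343]
eef_rot: [-2.298, -2.141, 0.001]
force: [-6.8, 0.4, 3.2]
opening: 0.039
```

Emit:
carry_out(targets=[{"translation":[0,0.4,0],"yaw":0,"grip":35},{"translation":[0,0.8,0],"yaw":0,"grip":35}])

```text
time: 14.53
tool_pos: [0.5318, 0.056, 0.0343]
eef_rot: [-2.298, -2.141, 0.001]
force: [-8.1, 0.5, 2.3]
opening: 0.0394
```

```bash
python3 - <<'E'
from gap import *
run(('top',))
E
```

```text
t 14.53 tcp [531.8484  55.9944  34.3203] az 85.95 q [ 0.1048  0.4037 -0.2914  0.8767  0.0002  0.1754] F [-8.1313  0.4548  2.266 ] M [ 0.0982  1.2629 -0.0187] open 39.4 zax [-0.0011  0.0001 -1.    ]
n 526.5544166820205 t 93.50925341685644
top red n,t 625.3924877297455 184.68185316928643 iou 0.5308988764044944
top blue n,t 621.5507460271438 118.67756633172645 iou 0.34626865671641793
top yellow n,t 615.3376555371494 62.282450580000685 iou 0.9146919431279621
top green n,t 615.3811777646115 3.585132586343124 iou 0.9552238805970149
```

Emit:
carry_out(targets=[{"translation":[0,0.2,0],"yaw":0,"grip":35},{"translation":[0,0.5,0],"yaw":0,"grip":35}])

```text
time: 14.95
tool_pos: [0.5323, 0.0559, 0.0343]
eef_rot: [-2.298, -2.141, 0.001]
force: [-6.8, 0.3, 1.9]
opening: 0.039
```

Emit:
carry_out(targets=[{"translation":[0,0.2,0],"yaw":0,"grip":35},{"translation":[0,0.5,0],"yaw":0,"grip":35}])

```text
time: 15.12
tool_pos: [0.5328, 0.0559, 0.0343]
eef_rot: [-2.298, -2.141, 0.001]
force: [-7.1, 0.1, 3.0]
opening: 0.0392
```

Emit:
carry_out(targets=[{"translation":[0,0.2,0],"yaw":0,"grip":35},{"translation":[0,0.5,0],"yaw":0,"grip":35}])

```text
time: 15.28
tool_pos: [0.5333, 0.0559, 0.0343]
eef_rot: [-2.298, -2.141, 0.001]
force: [-7.1, 0.4, 2.2]
opening: 0.0393
```

Emit:
carry_out(targets=[{"translation":[0,0.2,0],"yaw":0,"grip":35},{"translation":[0,0.5,0],"yaw":0,"grip":35}])

```text
time: 15.45
tool_pos: [0.5338, 0.0558, 0.0343]
eef_rot: [-2.298, -2.141, 0.001]
force: [-6.4, 0.4, 2.1]
opening: 0.0389
```

Emit:
carry_out(targets=[{"translation":[0,0.2,0],"yaw":0,"grip":35},{"translation":[0,0.5,0],"yaw":0,"grip":35}])

```text
time: 15.62
tool_pos: [0.5343, 0.0558, 0.0343]
eef_rot: [-2.298, -2.141, 0.001]
force: [-7.6, 1.1, 1.9]
opening: 0.0389
```

Emit:
carry_out(targets=[{"translation":[0,0.2,0],"yaw":0,"grip":35},{"translation":[0,0.5,0],"yaw":0,"grip":35}])

```text
time: 15.78
tool_pos: [0.5348, 0.0558, 0.0343]
eef_rot: [-2.298, -2.141, 0.001]
force: [-6.4, 0.6, 2.3]
opening: 0.0392
```

```bash
python3 - <<'E'
from gap import *
run(('top',))
i=ctrl.get_image('side'); cv2.imwrite('pics/s4.png',cv2.resize(i['frame'][215:375,215:375,::-1],(590,590),interpolation=cv2.INTER_CUBIC))
E
```

```text
t 15.78 tcp [534.7852  55.7776  34.2686] az 85.95 q [ 0.1038  0.4091 -0.2832  0.8797  0.0002  0.1744] F [-6.3685  0.5867  2.2919] M [ 0.1075  1.2412 -0.0163] open 39.2 zax [-0.0012  0.0001 -1.    ]
n 529.4992022932773 t 93.50094394388756
top red n,t 575.0615089383415 60.00542112369706 iou 0.2342931937172775
top blue n,t 621.7398296958327 119.51449601525718 iou 0.32432432432432434
top yellow n,t 624.1997761729093 113.6429959137865 iou 0.25075528700906347
top green n,t 619.1980358942589 3.954550536602068 iou 0.9254966887417219
```

View pics/s4.png

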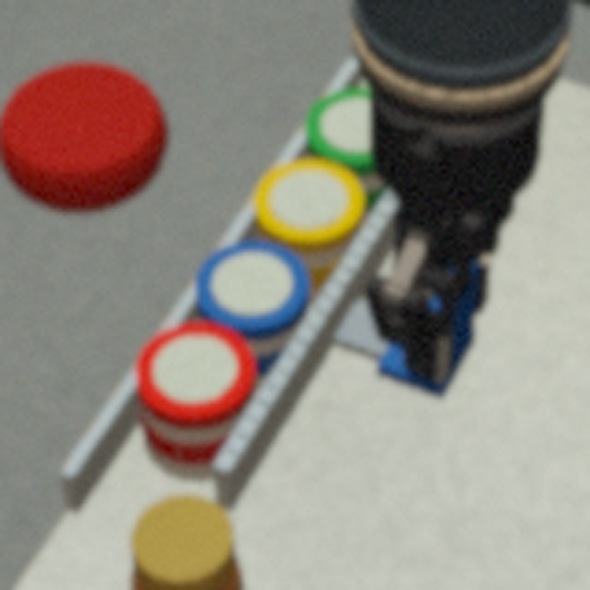

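Emit:
carry_out(targets=[{"translation":[0,0.2,0],"yaw":0,"grip":35},{"translation":[0,0.5,0],"yaw":0,"grip":35}])

```text
time: 16.25
tool_pos: [0.5352, 0.0557, 0.0343]
eef_rot: [-2.298, -2.141, 0.001]
force: [-6.8, 1.2, 2.5]
opening: 0.0391
```

```bash
cat > f.py <<'E'
from look import *
s=ctrl.sense(); p=np.array(s['tool_pos'])*1000; f=np.array(s['force']);m=np.array(s['ft_torque'])
print('n',p[0]*.9975-.0708*p[1],'F',f,'M',m)
E
python3 f.py
```

```text
n 529.9630951166885 F [-6.8228  1.1566  2.4891] M [ 0.0978  1.1915 -0.0658]
```

Emit:
carry_out(targets=[{"translation":[0,0.2,0],"yaw":0,"grip":35},{"translation":[0,0.5,0],"yaw":0,"grip":35}])

```text
time: 16.42
tool_pos: [0.5358, 0.0557, 0.0343]
eef_rot: [-2.298, -2.141, 0.001]
force: [-6.4, -0.0, 2.0]
opening: 0.0388
```

```bash
python3 f.py
```

```text
n 530.5456258371116 F [-6.4061 -0.023   1.9669] M [ 0.0471  1.2337 -0.0372]
```

Emit:
carry_out(targets=[{"translation":[0,0.2,0],"yaw":0,"grip":35},{"translation":[0,0.5,0],"yaw":0,"grip":35}])

```text
time: 16.58
tool_pos: [0.5363, 0.0557, 0.0343]
eef_rot: [-2.298, -2.141, 0.001]
force: [-7.0, 0.2, 2.3]
opening: 0.0392
```

```bash
python3 f.py
```

```text
n 531.000475550993 F [-6.9979  0.2218  2.3108] M [0.1141 1.2379 0.0149]
```

Emit:
carry_out(targets=[{"translation":[0,0.2,0],"yaw":0,"grip":35},{"translation":[0,0.4,0],"yaw":0,"grip":35}])

```text
time: 16.75
tool_pos: [0.5366, 0.0556, 0.0343]
eef_rot: [-2.298, -2.141, 0.001]
force: [-8.7, 1.9, 3.6]
opening: 0.0392
```

```bash
python3 f.py
```

```text
n 531.3374016435746 F [-8.6505  1.9392  3.5728] M [ 0.0894  1.5053 -0.1387]
```

```bash
cat > favg.py <<'E'
from look import *
A=[]
for k in range(6):
    ctrl.get_image('wrist'); s=ctrl.sense(); A.append(np.r_[np.array(s['force']),np.array(s['ft_torque']),np.array(s['tool_pos'])*1000])
A=np.array(A); print('t',s['time'],'mean',A.mean(0),'sd',A.std(0)); m=A.mean(0); print('n',m[6]*.9975-.0708*m[7])
E
python3 favg.py
```

```text
t 17.05 mean [ -7.2519   1.1767   2.7999   0.0777   1.2821  -0.102  536.6329  55.6496
  34.2515] sd [0.7685 0.3876 0.4708 0.0286 0.0238 0.0322 0.0118 0.013  0.011 ]
n 531.3513610036609
```

Emit:
carry_out(targets=[{"translation":[0,0.2,0],"yaw":0,"grip":35},{"translation":[0,0.3,0],"yaw":0,"grip":35}])

```text
time: 17.22
tool_pos: [0.5367, 0.0556, 0.0342]
eef_rot: [-2.298, -2.141, 0.002]
force: [-9.4, 2.1, 4.2]
opening: 0.0391
```

```bash
python3 favg.py
```

```text
t 17.5167 mean [ -8.7248   1.4025   4.001    0.122    1.5909  -0.1784 536.6745  55.654
  34.2285] sd [0.3958 0.2841 0.4841 0.0113 0.0108 0.0137 0.0113 0.0154 0.0091]
n 531.3925114938396
```

Emit:
carry_out(targets=[{"translation":[0,0.15,0],"yaw":0.002,"grip":35},{"translation":[0,0.3,0],"yaw":0.004,"grip":35}])

```text
time: 17.68
tool_pos: [0.5368, 0.0557, 0.0342]
eef_rot: [-2.301, -2.136, 0.002]
force: [-10.9, 0.9, 5.1]
opening: 0.0391
```

```bash
python3 favg.py
```

```text
t 17.9833 mean [ -9.9522   1.3405   4.6846   0.3449   1.7744   0.252  536.7902  55.7105
  34.171 ] sd [0.373  0.2874 0.5957 0.0154 0.025  0.0227 0.0182 0.0128 0.0132]
n 531.5039667553386
```

Emit:
carry_out(targets=[{"translation":[0,0.15,0],"yaw":0,"grip":35},{"translation":[0,0.3,0],"yaw":-0.001,"grip":35}])

```text
time: 18.15
tool_pos: [0.5368, 0.0557, 0.0341]
eef_rot: [-2.3, -2.137, 0.003]
force: [-13.2, 2.1, 5.2]
opening: 0.0394
```

```bash
python3 favg.py
```

```text
t 18.45 mean [-11.9938   1.3041   5.7167   0.3314   2.1226   0.0794 536.799   55.6992
  34.1405] sd [0.3699 0.4381 0.5071 0.0251 0.0327 0.0256 0.0084 0.0113 0.0071]
n 531.5134771408871
```

Emit:
carry_out(targets=[{"translation":[0,0.15,0],"yaw":0,"grip":35},{"translation":[0,0.3,0],"yaw":0,"grip":35},{"translation":[0,0.3,0],"yaw":0,"grip":35},{"translation":[0,0.3,0],"yaw":0,"grip":35}])

```text
time: 18.78
tool_pos: [0.5368, 0.0557, 0.0341]
eef_rot: [-2.3, -2.137, 0.003]
force: [-13.9, 1.4, 8.1]
opening: 0.0391
```

```bash
python3 favg.py
```

```text
t 19.0833 mean [-14.3762   1.7442   7.99     0.3825   2.453    0.093  536.7899  55.716
  34.1073] sd [0.5718 0.2554 0.418  0.0182 0.0203 0.0223 0.0166 0.0126 0.0127]
n 531.5032559271236
```

Emit:
carry_out(targets=[{"translation":[0,0,0],"yaw":-0.001,"grip":35},{"translation":[0,0,0],"yaw":-0.001,"grip":35},{"translation":[0,0,0],"yaw":-0.001,"grip":35},{"translation":[0,0,0],"yaw":-0.001,"grip":35}])

```text
time: 19.42
tool_pos: [0.5368, 0.0557, 0.0341]
eef_rot: [-2.299, -2.138, 0.003]
force: [-14.7, 1.6, 7.5]
opening: 0.0392
```

```bash
python3 favg.py; python3 - <<'E'
from gap import *
run(('side',))
i=ctrl.get_image('side'); cv2.imwrite('pics/s5.png',cv2.resize(i['frame'][215:375,215:375,::-1],(590,590),interpolation=cv2.INTER_CUBIC))
E
```

```text
t 19.7167 mean [-14.0404   1.9216   7.3053   0.3444   2.468   -0.0512 536.7896  55.6874
  34.0924] sd [0.5571 0.3179 0.2672 0.0319 0.0219 0.0475 0.018  0.0092 0.0061]
n 531.5049248763021
t 19.72 tcp [536.7769  55.6741  34.0879] az 85.85 q [ 0.1029  0.4143 -0.2756  0.884   0.0007  0.1754] F [-13.1639   1.5006   7.0918] M [ 0.3113  2.4975 -0.0545] open 39.0 zax [-0.0031  0.0004 -1.    ]
n 531.4932588577076 t 93.53869813070854
side red n,t 619.4981089419399 178.94768786011403 iou 0.8404512489927478
side blue n,t 620.4434645161563 118.223859214288 iou 0.6564685314685315
side yellow n,t 621.2439354940735 55.13613162806629 iou 0.6926691729323309
side green none
```

View pics/s5.png

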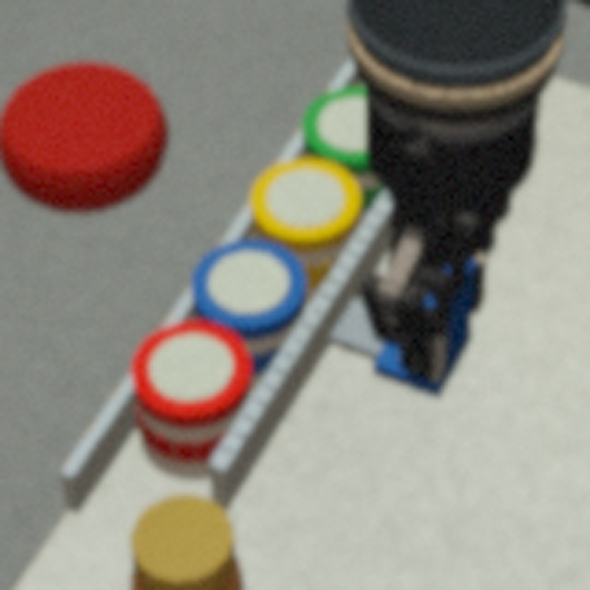

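Emit:
carry_out(targets=[{"translation":[0,0.1,0],"yaw":0.0005,"grip":35},{"translation":[0,0.1,0],"yaw":0.0005,"grip":35},{"translation":[0,0.1,0],"yaw":0.0005,"grip":35},{"translation":[0,0.1,0],"yaw":0.0005,"grip":35},{"translation":[0,-1,0],"yaw":0,"grip":35},{"translation":[0,-3,0],"yaw":0,"grip":35},{"translation":[0,-7,0],"yaw":0,"grip":35},{"translation":[0,-15,-1],"yaw":0,"grip":35},{"translation":[0,-30,-3],"yaw":0,"grip":35},{"translation":[0,-45,-5],"yaw":0,"grip":35},{"translation":[0,-60,-15],"yaw":0,"grip":35},{"translation":[0,-70,-30],"yaw":0,"grip":35}])

```text
time: 21.02
tool_pos: [0.466, 0.0605, 0.0636]
eef_rot: [-2.3, -2.138, 0.003]
force: [-0.1, -1.0, -2.6]
opening: 0.039
```

Emit:
carry_out(targets=[{"translation":[0,0,-20],"yaw":0,"grip":35},{"translation":[0,0,-45],"yaw":0,"grip":35},{"translation":[0,0,-60],"yaw":0,"grip":35},{"translation":[0,0,-60],"yaw":0,"grip":35}])

```text
time: 21.35
tool_pos: [0.47, 0.0608, 0.1274]
eef_rot: [2.299, 2.137, 0.006]
force: [1.2, 0.2, -2.0]
opening: 0.0397
```

```bash
python3 - <<'E'
from gap import *
s,M=st(); shift(M,s,(500.2,-335.4,122),166.44)
run(('top','side'))
i=ctrl.get_image('side'); cv2.imwrite('pics/s6.png',i['frame'][130:400,200:500,::-1])
i=ctrl.get_image('top'); cv2.imwrite('pics/t6.png',i['frame'][:,:,::-1])
a=cv2.resize(cv2.imread('pics/s6.png'),(640,576)); cv2.imwrite('pics/s6.png',a)
E
```

```text
t 21.35 tcp [470.0409  60.8287 127.41  ] az 85.83 q [ 0.1287  0.2017 -0.3162  1.0479 -0.      0.2014] F [ 1.2103  0.2411 -1.9604] M [0.0122 0.0134 0.0148] open 39.7 zax [ 0.005   0.0006 -1.    ]
shift [-392.9952   58.8435    5.3128] yaw -1.406852579079688
t 21.35 tcp [470.0409  60.8287 127.41  ] az 85.83 q [ 0.1287  0.2017 -0.3162  1.0479 -0.      0.2014] F [ 1.2103  0.2411 -1.9604] M [0.0122 0.0134 0.0148] open 39.7 zax [ 0.005   0.0006 -1.    ]
n 464.55914465326885 t 93.95547523129113
top red n,t 619.6847476226776 177.67825951911303 iou 0.8716502115655853
top blue n,t 620.3427702679494 122.54137391419644 iou 0.9430656934306569
top yellow n,t 621.3094591631418 61.25927106866315 iou 0.9422776911076443
top green n,t 621.2283719888594 5.258221191580226 iou 0.9607201309328969
side red n,t 428.5262317460276 284.2909917312092 iou 0.07911746124313554
side blue n,t 617.9193629741794 119.5701014845685 iou 0.7412587412587412
side yellow n,t 618.4776000132242 60.387525464829864 iou 0.7552182163187856
side green n,t 618.0274269139223 5.2733578415998466 iou 0.7201195219123506
```

View pics/s6.png

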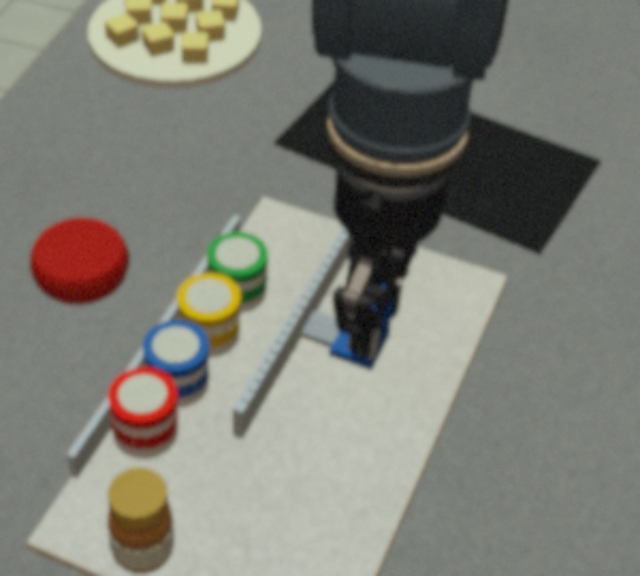

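```bash
python3 - <<'E'
import cv2
f=cv2.imread('pics/t6.png')[228:290,150:350]; cv2.imwrite('pics/t6z.png',cv2.resize(f,(800,248),interpolation=cv2.INTER_CUBIC))
E
```

```text
(no output)
```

View pics/t6z.png

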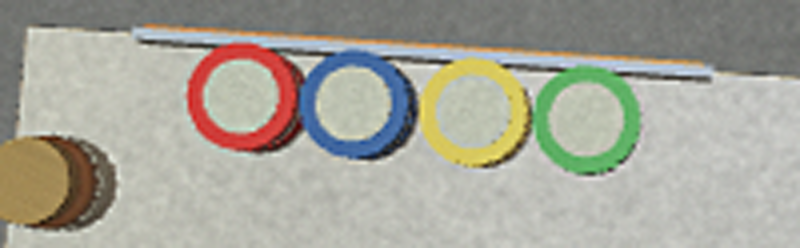

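Emit:
carry_out(targets=[{"translation":[-393,59,5],"yaw":-1.407,"grip":35},{"translation":[-393,59,5],"yaw":-1.407,"grip":35},{"translation":[-393,59,5],"yaw":-1.407,"grip":35},{"translation":[-393,59,5],"yaw":-1.407,"grip":35},{"translation":[-393,59,5],"yaw":-1.407,"grip":35},{"translation":[-393,59,5],"yaw":-1.407,"grip":35},{"translation":[-393,59,5],"yaw":-1.407,"grip":35},{"translation":[-393,59,5],"yaw":-1.407,"grip":35},{"translation":[-393,59,5],"yaw":-1.407,"grip":35},{"translation":[-393,59,5],"yaw":-1.407,"grip":35},{"translation":[-393,59,5],"yaw":-1.407,"grip":35},{"translation":[-393,59,5],"yaw":-1.407,"grip":35}])

```text
time: 22.95
tool_pos: [0.4987, -0.3399, 0.1186]
eef_rot: [-0.398, -3.116, 0.001]
force: [0.2, -0.5, -2.3]
opening: 0.0391
```

Emit:
carry_out(targets=[{"translation":[0,0,0],"yaw":0,"grip":35},{"translation":[0,0,0],"yaw":0,"grip":35},{"translation":[0,0,0],"yaw":0,"grip":35}])

```text
time: 23.2
tool_pos: [0.4991, -0.335, 0.1193]
eef_rot: [-0.408, -3.115, -0.0]
force: [0.5, 0.4, -1.9]
opening: 0.0392
```

```bash
python3 - <<'E'
from look import *
s,M=st(); shift(M,s,(500.2,-335.4,30),166.44)
E
```

```text
t 23.2 tcp [ 499.0576 -334.9764  119.2951] az 165.08 q [-0.5912  0.4615  0.0302  1.1398  0.0001 -1.9017] F [ 0.544   0.3516 -1.9213] M [-0.0138  0.012   0.0324] open 39.2 zax [-0.0002  0.0002 -1.    ]
shift [-1.232  -0.1305 89.2948] yaw -0.02365521034060928
```

Emit:
carry_out(targets=[{"translation":[-1,0,25],"yaw":-0.024,"grip":35},{"translation":[-1,0,50],"yaw":-0.024,"grip":35},{"translation":[-1,0,70],"yaw":-0.024,"grip":35},{"translation":[-1,0,83],"yaw":-0.024,"grip":35},{"translation":[-1,0,90],"yaw":-0.024,"grip":35},{"translation":[-1,0,93],"yaw":-0.024,"grip":35},{"translation":[-1,0,93],"yaw":-0.024,"grip":35},{"translation":[-1,0,93],"yaw":-0.024,"grip":35}])

```text
time: 23.87
tool_pos: [0.5005, -0.336, 0.0273]
eef_rot: [0.365, 3.119, -0.001]
force: [0.2, 0.6, -1.8]
opening: 0.0393
```

Emit:
carry_out(targets=[{"translation":[0,0,1],"yaw":0,"grip":35},{"translation":[0,0,1.5],"yaw":0,"grip":35},{"translation":[0,0,1.5],"yaw":0,"grip":35}])

```text
time: 24.12
tool_pos: [0.5002, -0.3361, 0.0252]
eef_rot: [0.365, 3.12, -0.001]
force: [-0.3, -0.2, -2.1]
opening: 0.0391
```

Emit:
carry_out(targets=[{"translation":[0,0,0.6],"yaw":0,"grip":35},{"translation":[0,0,1.2],"yaw":0,"grip":35},{"translation":[0,0,1.2],"yaw":0,"grip":35}])

```text
time: 24.37
tool_pos: [0.5, -0.3359, 0.0235]
eef_rot: [-0.365, -3.12, -0.0]
force: [0.4, -0.1, -1.5]
opening: 0.0394
```

Emit:
carry_out(targets=[{"translation":[0,0,0.5],"yaw":0,"grip":35},{"translation":[0,0,1],"yaw":0,"grip":35},{"translation":[0,0,1],"yaw":0,"grip":35}])

```text
time: 24.62
tool_pos: [0.5, -0.336, 0.0228]
eef_rot: [0.365, 3.12, -0.0]
force: [-2.6, 0.5, 3.6]
opening: 0.0393
```

Emit:
carry_out(targets=[{"translation":[0,0,0.3],"yaw":0,"grip":35},{"translation":[0,0,0.5],"yaw":0,"grip":35},{"translation":[0,0,0.5],"yaw":0,"grip":35}])

```text
time: 24.87
tool_pos: [0.5, -0.336, 0.0228]
eef_rot: [0.365, 3.12, -0.0]
force: [-5.6, 3.1, 11.7]
opening: 0.039
```

Emit:
carry_out(targets=[{"translation":[0,0,-0.5],"yaw":0,"grip":35},{"translation":[0,0,-0.5],"yaw":0,"grip":50},{"translation":[0,0,-0.5],"yaw":0,"grip":60},{"translation":[0,0,-0.5],"yaw":0,"grip":64},{"translation":[0,0,-0.5],"yaw":0,"grip":64},{"translation":[0,0,-0.5],"yaw":0,"grip":64},{"translation":[0,0,-0.5],"yaw":0,"grip":64}])

```text
time: 25.45
tool_pos: [0.5, -0.3359, 0.0226]
eef_rot: [-0.365, -3.12, -0.0]
force: [0.4, -0.5, 0.5]
opening: 0.064
```

Emit:
carry_out(targets=[{"translation":[0,0,-5],"yaw":0,"grip":64},{"translation":[0,0,-20],"yaw":0,"grip":64},{"translation":[0,0,-45],"yaw":0,"grip":64},{"translation":[0,0,-75],"yaw":0,"grip":64},{"translation":[0,0,-110],"yaw":0,"grip":64},{"translation":[0,0,-140],"yaw":0,"grip":64},{"translation":[0,0,-150],"yaw":0,"grip":64},{"translation":[0,0,-150],"yaw":0,"grip":64},{"translation":[0,0,-150],"yaw":0,"grip":64}])

```text
time: 26.2
tool_pos: [0.5001, -0.336, 0.1726]
eef_rot: [0.364, 3.12, -0.001]
force: [-0.4, 0.5, -0.8]
opening: 0.0641
```

```bash
python3 - <<'E'
from gap import *
run(('top',))
a=ctrl.get_image('side')['frame'][110:410,200:500,::-1]; b=ctrl.get_image('wrist')['frame'][:,:,::-1]
cv2.imwrite('pics/end.png',np.hstack([cv2.resize(a,(400,400)),cv2.resize(b,(400,400))]))
for n in ('jar','cheese_wheel','vinegar'): print(n,[np.round(d['position'],4) for d in ctrl.recognise('top',n)[:1]])
E
```

```text
t 26.2 tcp [ 500.1405 -336.013   172.6476] az 166.67 q [-0.5916  0.441   0.1354  1.2644 -0.     -1.9298] F [-0.3643  0.4674 -0.8285] M [0.0132 0.018  0.0123] open 64.1 zax [ 0.0005 -0.0004 -1.    ]
n 522.6798993324303 t -299.76306744236115
top red n,t 619.9048982799242 177.977609795599 iou 0.9216783216783216
top blue n,t 619.7044149976076 122.11115855631395 iou 0.9546120058565154
top yellow n,t 619.6015977358705 61.14028537594507 iou 0.9069400630914827
top green n,t 620.6467120093216 4.225446183027802 iou 0.954248366013072
jar [array([0.5848, 0.2232, 0.087 ])]
cheese_wheel [array([ 0.764 , -0.0181,  0.0277])]
vinegar [array([ 0.5804, -0.4596,  0.1123])]
```

View pics/end.png

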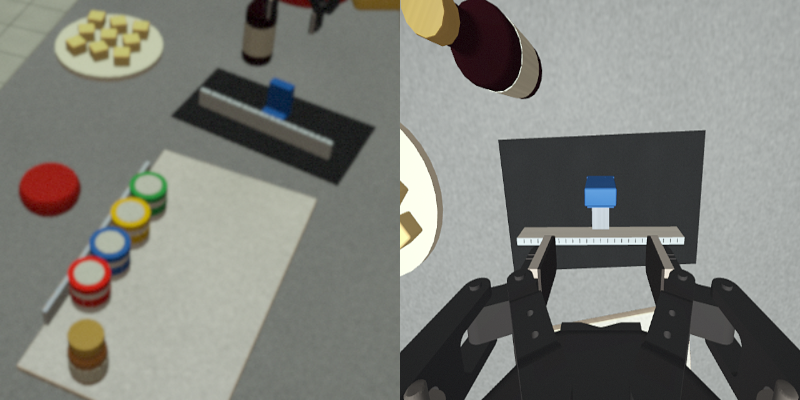

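```bash
python3 -c "
from plant import ctrl
print(ctrl.sign_off())"
```

```text
the job is handed in; nothing more can be done
None
```

I pushed the four tubs up to the lip with the facing bar, leaned the row on it, and set the bar back upright on the mat. The job was handed in at about 27 s of the 72 s allowed, and no verdict was reported.

**Feeling for the lip:** Sliding the row took about 7 N. The bar then stopped dead, with the green end touching first, so I trimmed the yaw until the push was balanced. The lean was held for about 1.6 s at 12 to 14.5 N total wrist force. Taking off the sliding friction, I put the lip load at about 5 to 7.5 N.

**Not confirmed:** I cannot sense each tub's force on the lip separately. That all four pressed at once is inferred: the bar was blocked, the extra push was shared evenly about the middle, and the yaw moment swung from +0.09 to −0.05 N·m.

**Last checks:**
- **Tubs:** upright, with fitted centres in line within about 1 mm. The fit puts them about 25 mm from the lip face instead of 27 mm, which is within the camera error, and the close-up shows no gap.
- **Bar:** it met the mat at the height it was picked up from. It stands upright and released, with its handle over the mat.
- **Bystanders:** the jar, bottle and cheese read within about 4 mm of their starting positions, which is the detector's own error.

**Disagreements:** an earlier camera fit showed the red tub about 1.5 mm off the line, but the later, cleaner fit did not. During the lean the blade seems to have rubbed the board, judging by an upward force of up to 8 N, so the lip load is only known to within a few newtons.

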